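# Stand up and wind the egg timer

### The arm

A 6-joint arm with a two-finger parallel gripper is mounted at the origin on a cart in front of the work surface, level with it; the furniture and walls round the work are solid. World frame = base frame: x ahead of the robot, y to its left, z up, the work surface at z = 0. Lengths are in m, angles in degrees, forces in N, time in s.
With the tool pointing down it reaches from about 0.3 to 0.75 m from the base axis. Payload 8.5 kg.
Tool frame: the origin (TCP) lies midway between the tips of the shut fingers; the grasp point (between the pads) lies 19 mm behind it; z points along the fingers, y is the line along which they close (so a half turn about z gives the same grasp; the last joint's range is limited). The gripper opens to 85 mm and grips with 20 to 120 N. Pads are 22 mm wide; open, the fingers measure 114 mm over their backs; the gripper's body (76 mm by 85 mm) begins 54 mm behind the grasp point. The pads swing forward as they close: fully open they stand 13 mm farther back than shut.
Start: joints at [-85.388, 21.807, 74.336, -0, 83.858, -12.336], TCP at [0.16, -0.526, 0.231] pointing down, gripper open.
Joint ranges: [-178.18, 178.18], [-50.72, 133.34], [12.68, 142.11], [-81.47, 261.47], [9.98, 163.14], [-165.26, 165.26]. Speed limits (degrees/s): [136.94, 136.94, 180, 180, 180, 180].

### API

Orientations are given as a 3x3 rotation matrix whose columns are the frame's x, y, z axes.
In Python, from rig import observe, optics, order, spotter gives the robot as it stands.
- The arm moves only by the tool move_arm, never from a script. Its argument "series" is text: rows parted by semicolons, each of 5 numbers parted by spaces: the shift along the tool's x, y, z in cm, then the turn about the tool's z in degrees, then the opening, from -1 (shut) to 1 (fully open). A call has 1 to 8 rows; each row is the pose to reach, as a shift and turn from the pose commanded when the call began, along the tool's axes at that moment; what a row does not reach only later rows make up. A row lasts 1/8 s, in which the tool goes at most 62.5 mm and 10.7 degrees, less where a joint would pass 70% of its speed; a pose out of reach is approached as far as the arm can. A call with a gripper value outside its range is refused whole. The fingers move at their own pace and stop on an object; "force" is the grip in N (left out, the last holds). Time passes only in rows, so rows that repeat a pose let the fingers close. It gives the time, the measured TCP pose, the force, the opening and the grip force at its end, in the units of the state.
- observe(): the state, without advancing time (a new reading comes with each control period).
- optics.get_image(name): name is "side" or "top" or "wrist"; returns a dict with "pixels" (480x640x3 uint8, blue, green, red), "camera_matrix" (3x3 intrinsics, pixels), "rvec" (rotation vector, rad) and "tvec" (3), from world to camera coordinates, as OpenCV has them. Camera axes: x right, y down, z forward; pixel columns grow to the right and rows downward; lengths in m; the calibration is good to about 2 mm. A picture is of the moment at which its call begins. There is no depth.
- order.close_job(): hands the job in; it is judged then, once.
Trained networks look in the newest picture that a camera, given by its name, has taken for a name from the list of things; names that differ only in an ending like _2 or _b are one class to them, and where a whole thing is asked for, a point or a joint stands for the part that bears it (a point fixed in the world has none). Each returns a list of dicts, best first, with "score" (0 to 1); they miss things now and then, are a little off and sometimes report something else, mostly with a low value. They report only what shows in the picture. A call takes as long as a camera call. They do not tell look-alikes from the thing itself.
- spotter.find_in(thing, camera): "point" ([x, y, z] in m, in world coordinates, good to about 4 mm: the middle of the surface that is visible of it).
- spotter.cut_out(thing, camera): "pixels" (480x640 bool, what is visible of it).
- spotter.mark_of(thing, camera): "point" ([x, y, z] in m, in world coordinates, good to about 4 mm: a listed point, or the origin of a listed thing).
The state is a dict: "time_s": time; "q": joint angles; "qvel": joint speeds; "joint_efforts": joint torques, N m; "position": TCP position; "tool_rot": TCP orientation; "ft_force": force on the tool from outside, world axes, zero at the start; "wrist_torque": the same for the moment, N m; "grip_width": finger opening in m; "gripper_force": force on a finger pad.
Only numpy, scipy, OpenCV 4.12 (cv2) and the standard library are available. Lean on these libraries where they do the work, as an engineer would, in place of code of your own. Each camera call takes 0.05 s, during which the arm holds its last target. There are 200 camera calls.

### The job

The wind-up egg timer has been knocked onto its side. Stand it on its rubber foot midway between the butter dish and the espresso cup, with the pointer mark on its case facing you (the robot), and wind its dial clockwise, seen from above, all the way to its stop. Leave the butter dish, the cup, the teaspoon and the jam jar where they are.

Things in the scene. Friction and masses are not known exactly. Their poses are not given: they have to be found in the camera images.
- timer: wind-up egg timer, 66 mm high, 0.37 kg: steel case 52 x 52 x 43 mm with a rubber foot, round black dial on top. Weighted low: let go at under 40 degrees of lean it rocks upright. Origin: centre of the foot's underside; z from foot to dial; -x is the front with the black pointer mark (bar and dot). At the start it lies on its back, mark up, z level and roughly to the worktop's front (-x)
- timer_dial (a joint): turn of the dial against the case (rad), growing clockwise as seen from the dial's end; 0 is unwound, the hard stop of the full wind lies somewhere past 4.4 and is to be felt. It stays where it is left (0.015 N m of friction). Only its foot's friction holds the case (more if pressed down lightly): turned on past the stop, or lifted, it turns with the dial
- dial_top (a point): centre of the dial's top face, 66 mm from the foot; the dial is 43 mm in diameter, its fluted black side reaches from 44 to 66 mm above the foot
- espresso_cup: small white cup, 59 mm across and 55 mm high, handle to its -y (42 mm out from the origin); origin: underside centre; it stands about 0.3 m from the butter dish, off to the left
- jam_jar: jam jar with a white lid, 64 mm across, 87 mm high; origin: underside centre; a bystander behind the gap between dish and cup
- teaspoon: steel teaspoon, 130 x 27 x 11 mm, lying flat; origin: underside centre; a bystander in front of the butter dish
- butter_plate: round butter dish's white saucer, 157 mm across, 9 mm high; origin: centre of its underside; its +x axis points to the cup
- butter_lid: the dish's painted domed lid on the saucer, 116 mm across, with a knob; its top is 77 mm above the worktop; origin: centre of its lower rim
Mind the look-alikes: they are no part of the job. What is shaped like the timer but pink is not meant.

How it is judged:
By the outcome, as a careful person would: the job done as asked, in the order asked, and still so for the second after the job is handed in, with the robot touching nothing.
It also fails if it takes over 61 s, if anything falls off the work surface, if the arm or the gripper's body presses on something with over 40 N, if the wrist force passes 120 N, or if a joint passes its speed limit or range.

## Working session

There is one attempt and no reset: what is moved stays moved. The work goes in short steps, Python scripts to look and compute and a tool call to move; the robot and the scene stay as the last step left them, time stands still between calls to the robot, and variables do not carry over. Pictures are saved under pics/ and viewed, at most 10 in all, crops included, and the job is handed in when it is done.

Besides the shell and the picture viewer there is one more tool, called after "Emit:" by a JSON object that holds its "name" and its "arguments". move_arm: Moves the arm, as the interface text tells. Its arguments: {"type":"object","properties":{"series":{"type":"string"},"force":{"type":"number"}},"required":["series"]}

```bash
mkdir -p pics; ls; python3 - <<'E'
from rig import observe, optics, order, spotter
import cv2, numpy as np
s=observe(); print(s['time_s'],s['position'],s['tool_rot'],s['grip_width'])
for c in ['side','top']:
    im=optics.get_image(c); cv2.imwrite(f'pics/{c}0.png',im['pixels'])
    R=cv2.Rodrigues(np.array(im['rvec']))[0]; print(c,'cam pos',(-R.T@np.array(im['tvec']).ravel()).round(3), 'fwd',R[2].round(2),'right',R[0].round(2))
    for t in ['timer','dial_top','espresso_cup','jam_jar','teaspoon','butter_plate','butter_lid']:
        print(c,t,[(np.round(d['point'],3).tolist(),round(d['score'],2)) for d in spotter.mark_of(t,c)[:4]])
E
```

```text
pics
0.0 [ 0.16029534 -0.52579771  0.23069983] [[ 9.56574120e-01  2.91489178e-01 -1.10195533e-04]
 [ 2.91489009e-01 -9.56573000e-01  1.50094281e-03]
 [ 3.32098515e-04 -1.46788384e-03 -9.99998868e-01]] 0.08511311241826032
side cam pos [-0.092 -1.25   0.612] fwd [ 0.51  0.72 -0.46] right [ 0.82 -0.57  0.  ]
side timer [([0.701, -0.523, 0.023], 0.93), ([0.492, -0.315, 0.027], 0.91)]
side dial_top [([0.427, -0.331, 0.028], 0.64)]
side espresso_cup [([0.58, -0.254, -0.002], 0.63), ([0.683, -0.382, 0.002], 0.53)]
side jam_jar []
side teaspoon [([0.349, -0.448, 0.0], 0.54)]
side butter_plate [([0.496, -0.534, -0.001], 0.94)]
side butter_lid [([0.49, -0.539, 0.008], 0.92)]
top cam pos [ 0.432 -0.372  1.077] fwd [ 0.08  0.03 -1.  ] right [ 0.03 -1.   -0.02]
top timer [([0.492, -0.319, 0.025], 0.93), ([0.702, -0.526, 0.025], 0.71)]
top dial_top [([0.657, -0.472, 0.025], 0.93), ([0.429, -0.332, 0.027], 0.67)]
top espresso_cup [([0.577, -0.257, -0.0], 0.89)]
top jam_jar [([0.686, -0.382, -0.006], 0.83)]
top teaspoon [([0.352, -0.448, 0.003], 0.96), ([0.492, -0.319, 0.024], 0.52)]
top butter_plate []
top butter_lid [([0.492, -0.533, 0.011], 0.66)]
```

View pics/top0.png

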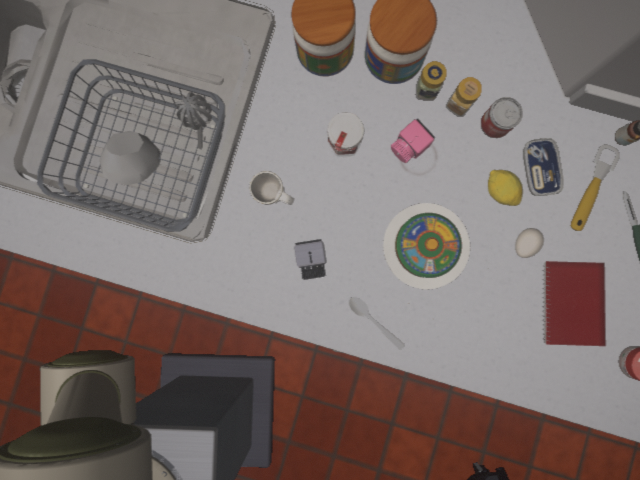

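View pics/side0.png

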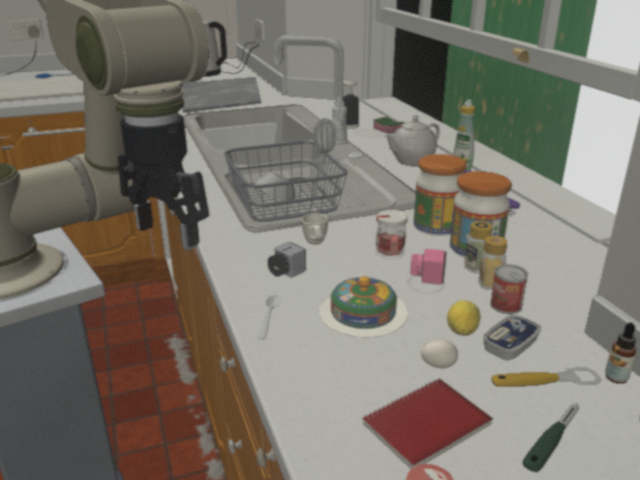

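The top picture shows the grey timer on its side, with its case at about (311,252) and its dial towards the robot at (314,272). The cup is at (267,187) with its handle at (290,198), the dish at (427,246), the jar at (345,133), the spoon at (375,322) and the pink look-alike at (412,141). The side picture agrees, with the timer at (288,262), so the network hits at (0.492,-0.318) are the real timer. I'll move above its dial end and look with the wrist camera.

```bash
cat > h.py <<'E'
from rig import observe, optics, order, spotter
import cv2, numpy as np
def go(x,y,z,yaw):
    s=observe(); R=np.array(s['tool_rot']); d=R.T@(np.array([x,y,z])-s['position'])
    cur=np.degrees(np.arctan2(R[1,0],R[0,0])); t=-((yaw-cur+180)%360-180)
    print('shift cm',(d*100).round(2),'turn',round(t,1),'yaw now',round(cur,1))
def st():
    s=observe(); print(round(s['time_s'],2),s['position'].round(4),'q',np.round(s['q'],1),'w',round(s['grip_width'],4),'F',np.round(s['ft_force'],2),'T',np.round(s['wrist_torque'],3),'g',s['gripper_force'])
def marks(names,cams):
    for c in cams:
        optics.get_image(c)
        for t in names: print(c,t,[(np.round(d['point'],4).tolist(),round(d['score'],2)) for d in spotter.mark_of(t,c)[:3]])
def snap(c,fn,crop=None,up=1):
    im=optics.get_image(c); p=im['pixels']
    if crop: a,b,w,h=crop; p=p[b:b+h,a:a+w]
    if up>1: p=cv2.resize(p,None,fx=up,fy=up,interpolation=cv2.INTER_CUBIC)
    cv2.imwrite('pics/'+fn,p); return im
def px(im,P):
    return cv2.projectPoints(np.array(P,float).reshape(-1,1,3),np.array(im['rvec']),np.array(im['tvec']),im['camera_matrix'],None)[0].reshape(-1,2).round(1)
E
python3 -c "
from h import *
st(); go(0.43,-0.33,0.18,12)"
```

```text
0.8 [ 0.1603 -0.5261  0.2313] q [-85.4  21.8  74.3  -0.   83.9 -12.3] w 0.0856 F [-0.15 -0.3  -0.13] T [ 0.034 -0.016  0.063] g 0.0
shift cm [ 31.51 -10.9    5.13] turn 4.9 yaw now 16.9
```

Emit:
{"name": "move_arm", "arguments": {"series": "6 -2 1 1 1; 12 -4 2 2 1; 18 -6 3 3 1; 24 -8 4 4 1; 29 -10 5 5 1; 31.5 -10.9 5.1 5 1; 31.5 -10.9 5.1 5 1; 31.5 -10.9 5.1 5 1", "force": 20}}

```text
time_s: 1.8
position: [0.4294, -0.3305, 0.1804]
tool_rot: [[0.978, 0.207, -0.0], [0.207, -0.978, -0.0], [-0.0, 0.0, -1.0]]
ft_force: [-0.8, 0.4, -0.2]
grip_width: 0.085
gripper_force: 0.0
```

```bash
python3 -c "
from h import *
st()
marks(['timer','dial_top'],['wrist','top'])
im=snap('wrist','w1.png')
u=np.array([-.98,-.2,0]);o=np.array([.492,-.318,.026])
print(px(im,[o,o+.066*u]))"
```

```text
1.8 [ 0.4294 -0.3305  0.1804] q [-50.1  23.4  80.6  -0.   76.   28. ] w 0.085 F [-0.77  0.37 -0.21] T [ 0.026 -0.016  0.023] g 0.0
wrist timer [([0.4924, -0.3215, 0.0239], 0.63)]
wrist dial_top [([0.431, -0.3296, 0.029], 0.78)]
top timer [([0.6993, -0.5252, 0.0262], 0.97)]
top dial_top [([0.6612, -0.4763, 0.0244], 0.8)]
[[317.7 131.6]
 [317.3 218.2]]
```

View pics/w1.png

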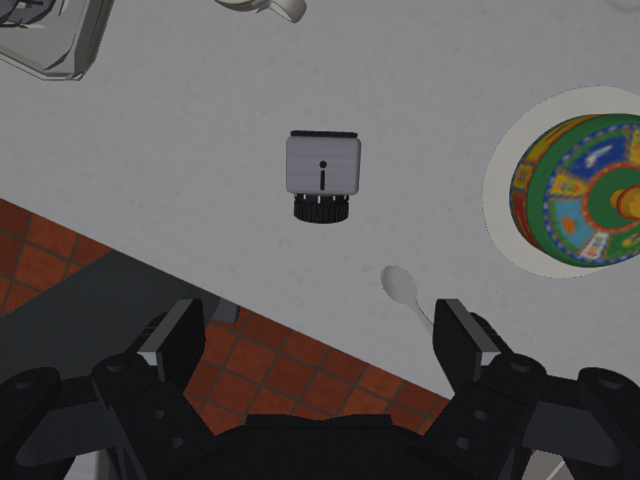

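The wrist picture shows the timer from foot (324,133) to dial end (322,223), mark up at (323,175). Its axis lies along the tool's x, about 3 mm to the right of the gripper's centre. Next I lower onto the dial end and grip lightly.

Emit:
{"name": "move_arm", "arguments": {"series": "-0.5 0.4 5 0 1; -0.5 0.4 10 0 1; -0.5 0.4 14 0 1; -0.5 0.4 16.8 0 1; -0.5 0.4 16.8 0 1; -0.5 0.4 16.8 0 -1; -0.5 0.4 16.8 0 -1; -0.5 0.4 16.8 0 -1", "force": 20}}

```text
time_s: 3.15
position: [0.426, -0.3353, 0.0134]
tool_rot: [[0.978, 0.207, 0.001], [0.207, -0.978, -0.001], [0.001, 0.002, -1.0]]
ft_force: [-2.2, -0.1, 3.9]
grip_width: 0.0422
gripper_force: 19.7
```

Emit:
{"name": "move_arm", "arguments": {"series": "0 0 0 0 -1; 0 0 0 0 -1; 0 0 0 0 -1; 0 0 0 0 -1"}}

```text
time_s: 3.65
position: [0.4258, -0.3354, 0.0133]
tool_rot: [[0.978, 0.207, 0.001], [0.207, -0.978, -0.001], [0.0, 0.001, -1.0]]
ft_force: [-4.3, -0.8, 5.9]
grip_width: 0.042
gripper_force: 19.8
```

```bash
python3 -c "
from h import *
st()
im=snap('wrist','w2.png')"
```

```text
3.65 [ 0.4258 -0.3354  0.0133] q [-50.7  35.7  91.8  -0.   52.4  27.3] w 0.042 F [-4.28 -0.82  5.88] T [0.054 0.333 0.011] g 19.76865291595459
```

View pics/w2.png

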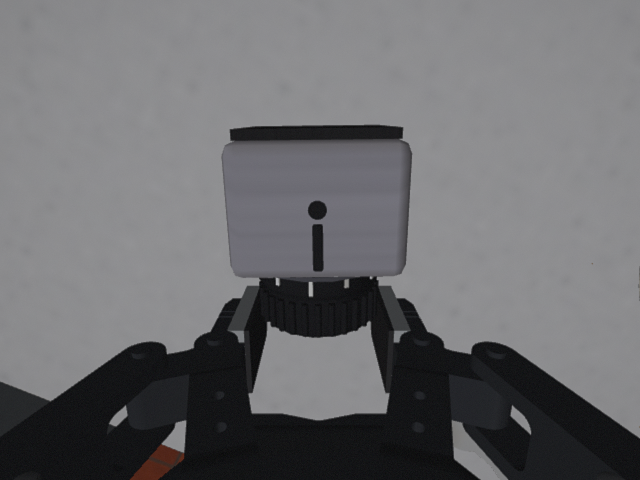

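The wrist picture shows the dial between the pads at (255,320) and (385,320), with the mark up at (317,235). I'll tip it along an arc about the foot's back edge.

Emit:
{"name": "move_arm", "arguments": {"series": "0.25 0 -0.5 0 -1; 0.54 0 -1 0 -1; 0.88 0 -1.5 0 -1; 1.25 0 -1.95 0 -1; 1.67 0 -2.35 0 -1; 2.12 0 -2.75 0 -1; 2.6 0 -3.05 0 -1; 3.1 0 -3.38 0 -1", "force": 20}}

```text
time_s: 4.7
position: [0.4564, -0.3284, 0.0463]
tool_rot: [[0.978, 0.207, -0.0], [0.207, -0.978, 0.0], [-0.0, -0.0, -1.0]]
ft_force: [-1.3, -0.2, -3.4]
grip_width: 0.0415
gripper_force: 22.5
```

```bash
python3 -c "
from h import *
st()
im=snap('side','s3.png',(190,180,200,150),4)"
```

```text
4.7 [ 0.4564 -0.3284  0.0463] q [-47.8  34.4  86.8  -0.   58.8  30.3] w 0.0415 F [-1.31 -0.2  -3.44] T [-0.002  0.082 -0.029] g 22.4667826294899
```

View pics/s3.png

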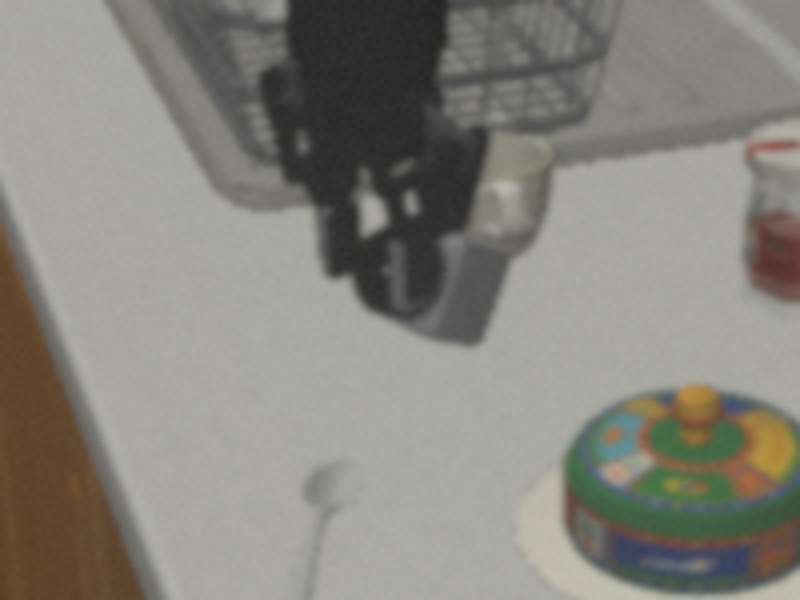

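The side crop shows the timer gripped by its dial, with the foot end hanging at about (480,300) in the crop and partly turned upright. The force of about 3.4 N is its full weight, so it hangs free. I'll measure the lean.

```bash
python3 -c "
from h import *
marks(['timer','dial_top'],['side','top','wrist'])"
```

```text
side timer [([0.6989, -0.5198, 0.0231], 0.83), ([0.5188, -0.3136, 0.029], 0.73)]
side dial_top [([0.4587, -0.3257, 0.0581], 0.98), ([0.656, -0.4776, 0.0265], 0.66), ([0.5797, -0.2553, -0.0024], 0.36)]
top timer [([0.7, -0.5283, 0.0254], 0.61)]
top dial_top [([0.6563, -0.4764, 0.0237], 0.69)]
wrist timer []
wrist dial_top [([0.459, -0.3269, 0.0603], 0.71)]
```

The lean is about 64°, and pad friction holds it there. A brisk up-and-forward jerk with a gentle stop should let it swing upright.

Emit:
{"name": "move_arm", "arguments": {"series": "3.5 0 -4.5 0 -1; 4.5 0 -6 0 -1; 5 0 -6.7 0 -1; 5 0 -7 0 -1; 5 0 -7 0 -1"}}

```text
time_s: 5.82
position: [0.5044, -0.3182, 0.1155]
tool_rot: [[0.978, 0.207, -0.001], [0.207, -0.978, 0.001], [-0.001, -0.001, -1.0]]
ft_force: [-0.4, -0.3, -3.9]
grip_width: 0.0417
gripper_force: 22.1
```

```bash
python3 -c "
from h import *
st()
marks(['timer','dial_top'],['side','top'])"
```

```text
5.83 [ 0.5044 -0.3182  0.1155] q [-43.6  32.3  76.7  -0.   71.1  34.5] w 0.0417 F [-0.39 -0.33 -3.9 ] T [-0.008  0.036 -0.016] g 22.108561098575592
side timer [([0.7005, -0.5224, 0.0264], 0.62), ([0.5381, -0.3064, 0.0707], 0.59)]
side dial_top [([0.6566, -0.4746, 0.0239], 0.72), ([0.505, -0.313, 0.1259], 0.6)]
top timer [([0.7011, -0.5276, 0.0248], 0.74)]
top dial_top [([0.6565, -0.4715, 0.0248], 0.71)]
```

The lean is now about 32° and it hangs free. I'll carry it to the target while turning it so that the mark will face the base.

Emit:
{"name": "move_arm", "arguments": {"series": "0.2 0.6 0 -8 -1; 0.6 1.6 0 -18 -1; 1 2.8 0 -28 -1; 1.4 4 0 -38 -1; 1.8 5.2 0 -48 -1; 2.2 6.4 0 -58 -1; 2.6 7.6 0 -68 -1; 3 8.6 0 -78 -1"}}

```text
time_s: 7.12
position: [0.5523, -0.3966, 0.1158]
tool_rot: [[-0.005, 1.0, -0.0], [1.0, 0.005, 0.0], [0.0, -0.0, -1.0]]
ft_force: [0.3, 0.8, -3.8]
grip_width: 0.0415
gripper_force: 22.1
```

```bash
python3 -c "
from h import *
st()
go(0.564,-0.4155,0.085,143.6)"
```

```text
7.12 [ 0.5523 -0.3966  0.1158] q [-45.6  40.   61.   -0.   79.  -45.9] w 0.0415 F [ 0.32  0.81 -3.76] T [-0.05   0.011  0.013] g 22.09488093852997
shift cm [-1.9   1.16  3.08] turn -53.3 yaw now 90.3
```

Emit:
{"name": "move_arm", "arguments": {"series": "-0.3 0.2 0 -8 -1; -0.7 0.4 0 -18 -1; -1.1 0.7 0.5 -28 -1; -1.5 0.9 1 -38 -1; -1.9 1.2 2 -48 -1; -1.9 1.2 2.6 -53.3 -1; -1.9 1.2 2.6 -53.3 -1; -1.9 1.2 2.6 -53.3 -1"}}

```text
time_s: 8.12
position: [0.5642, -0.4152, 0.0904]
tool_rot: [[-0.8, 0.6, 0.0], [0.6, 0.8, -0.0], [-0.0, -0.0, -1.0]]
ft_force: [-0.6, -0.3, -3.2]
grip_width: 0.0416
gripper_force: 22.1
```

```bash
python3 -c "
from h import *
st()
marks(['timer','dial_top'],['side','top','wrist'])
im=snap('side','s4.png',(190,180,200,150),4)"
```

```text
8.12 [ 0.5642 -0.4152  0.0904] q [-46.   43.3  58.6   0.   78.1 -99.1] w 0.0416 F [-0.6  -0.27 -3.19] T [-0.016 -0.075 -0.071] g 22.080279886722565
side timer [([0.5423, -0.3939, 0.044], 0.94), ([0.7052, -0.5209, 0.0245], 0.72)]
side dial_top [([0.6567, -0.4776, 0.0228], 0.85), ([0.5627, -0.4137, 0.103], 0.79)]
top timer [([0.5389, -0.396, 0.0381], 0.89), ([0.7026, -0.5276, 0.0232], 0.55)]
top dial_top [([0.4934, -0.5347, 0.0128], 0.65)]
wrist timer [([0.5413, -0.3969, 0.0447], 0.57)]
wrist dial_top [([0.6494, -0.4759, 0.0283], 0.81), ([0.5648, -0.4125, 0.1023], 0.79), ([0.5358, -0.3964, 0.0434], 0.25)]
```

View pics/s4.png

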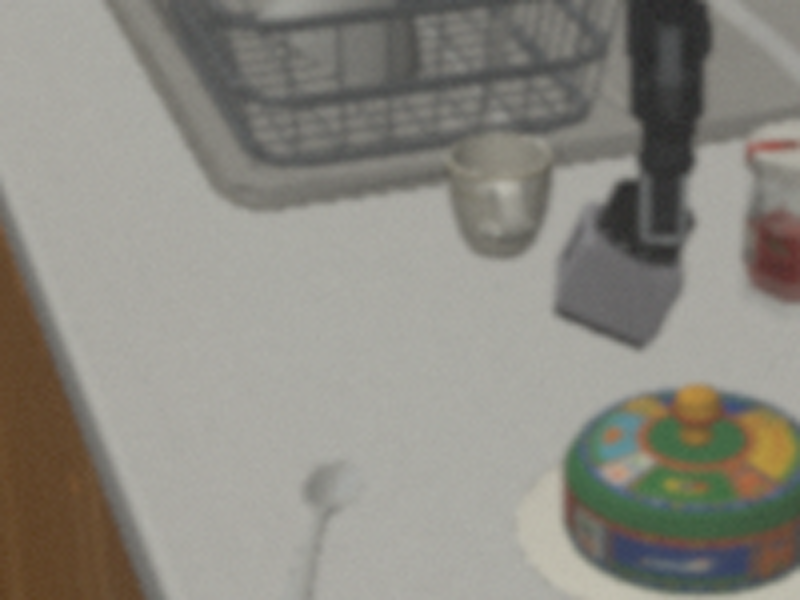

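The side crop shows the timer hanging at (620,270) with a lean of about 26°, clear of the cup and the dish. Next I lower until the foot edge touches.

Emit:
{"name": "move_arm", "arguments": {"series": "0.1 0 1 0 -1; 0.2 0 2 0 -1; 0.3 0 2.7 0 -1; 0.3 0 3 0 -1; 0.3 0 3.2 0 -1; 0.3 0 3.3 0 -1; 0.3 0 3.3 0 -1; 0.3 0 3.3 0 -1"}}

```text
time_s: 9.62
position: [0.5622, -0.4137, 0.0583]
tool_rot: [[-0.801, 0.598, 0.002], [0.598, 0.801, -0.002], [-0.002, -0.0, -1.0]]
ft_force: [0.3, 0.1, 5.1]
grip_width: 0.0418
gripper_force: 22.8
```

Touching. Now I roll it upright over the foot edge.

Emit:
{"name": "move_arm", "arguments": {"series": "0.4 0 0 0 -1; 0.8 0 0 0 -1; 1.3 0 0.05 0 -1; 1.7 0 0.1 0 -1; 2.1 0 0.2 0 -1; 2.4 0 0.3 0 -1; 2.7 0 0.4 0 -1; 2.7 0 0.4 0 -1"}}

```text
time_s: 10.62
position: [0.5398, -0.3971, 0.0529]
tool_rot: [[-0.801, 0.598, -0.001], [0.598, 0.801, 0.0], [0.001, -0.0, -1.0]]
ft_force: [-1.2, -1.6, 3.3]
grip_width: 0.0419
gripper_force: 25.5
```

```bash
python3 -c "
from h import *
st()
marks(['timer','dial_top'],['side','top','wrist'])"
```

```text
10.62 [ 0.5398 -0.3971  0.0529] q [-46.4  42.7  66.9  -0.   70.4 -99.7] w 0.0419 F [-1.19 -1.57  3.32] T [-0.196  0.163  0.021] g 25.47546476125717
side timer [([0.7027, -0.5209, 0.026], 0.92), ([0.5417, -0.3911, 0.0018], 0.88)]
side dial_top [([0.5349, -0.3912, 0.0669], 0.98), ([0.656, -0.4775, 0.0214], 0.93)]
top timer [([0.7012, -0.5275, 0.0252], 0.59), ([0.5327, -0.394, -0.0029], 0.42)]
top dial_top [([0.6586, -0.478, 0.0238], 0.95), ([0.5393, -0.3956, 0.0652], 0.65)]
wrist timer [([0.5375, -0.3927, 0.0021], 0.79)]
wrist dial_top [([0.5409, -0.396, 0.0723], 0.73)]
```

It is upright within a few degrees and about 3 mm from the midpoint. I'll release it, rise and look.

Emit:
{"name": "move_arm", "arguments": {"series": "0 0 0 0 0.1; 0 0 0 0 0.3; 0 0 0 0 1; 0 0 0 0 1; 0 0 -2 0 1; 0 0 -5 0 1; 0 0 -7 0 1; 0 0 -7 0 1"}}

```text
time_s: 12.08
position: [0.5406, -0.3975, 0.1245]
tool_rot: [[-0.801, 0.598, 0.002], [0.598, 0.801, -0.002], [-0.003, -0.0, -1.0]]
ft_force: [0.5, 0.4, -0.5]
grip_width: 0.0853
gripper_force: 0.0
```

```bash
python3 -c "
from h import *
st()
marks(['timer','dial_top','espresso_cup','butter_plate','butter_lid'],['side','top','wrist'])
im=snap('wrist','w5.png')
T=np.array([.5358,-.3953]);u=np.array([-.805,.593]);
print(px(im,[[*T,.066],[*(T+.026*u),.043],[*(T+.026*u),.0],[*(T+.2*u),0]]))
"
```

```text
12.07 [ 0.5406 -0.3975  0.1245] q [-46.4  38.6  62.4   0.   78.9 -99.7] w 0.0853 F [ 0.49  0.4  -0.47] T [ 0.054 -0.003 -0.004] g 0.0
side timer [([0.5381, -0.3905, -0.0009], 0.88), ([0.7005, -0.5211, 0.0251], 0.82)]
side dial_top [([0.6582, -0.4785, 0.0262], 0.71), ([0.5351, -0.3896, 0.0679], 0.58)]
side espresso_cup [([0.576, -0.2531, 0.0018], 0.74), ([0.5368, -0.3891, -0.0004], 0.42)]
side butter_plate [([0.4923, -0.5348, 0.0013], 0.97)]
side butter_lid [([0.4906, -0.5358, 0.0114], 0.96)]
top timer [([0.7021, -0.528, 0.0244], 0.91), ([0.5341, -0.3959, -0.002], 0.68)]
top dial_top [([0.5378, -0.3964, 0.0659], 0.55)]
top espresso_cup [([0.5805, -0.2569, -0.0045], 0.83), ([0.4908, -0.5345, 0.0102], 0.24)]
top butter_plate []
top butter_lid [([0.4894, -0.5336, 0.0144], 0.67), ([0.5343, -0.3958, -0.0033], 0.58)]
wrist timer [([0.5352, -0.395, 0.0025], 0.8)]
wrist dial_top [([0.6509, -0.4751, 0.0279], 0.92), ([0.5375, -0.3903, 0.0676], 0.74)]
wrist espresso_cup [([0.5844, -0.2512, -0.0015], 0.71)]
wrist butter_plate []
wrist butter_lid [([0.4928, -0.5321, 0.0112], 0.89)]
[[ 319.3  249.6]
 [ 319.   194.8]
 [ 319.   183.8]
 [ 317.1 -124.1]]
```

View pics/w5.png

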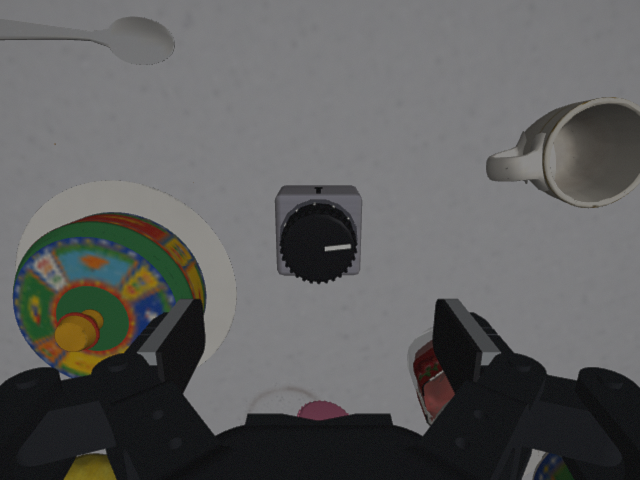

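The wrist picture shows the timer upright at (319,235), its mark at the top at (318,189) towards the base. The case is square to the tool, and the position is within about 2 mm of the midpoint. I'll turn the wrist back to about -155° and lower onto the dial.

Emit:
{"name": "move_arm", "arguments": {"series": "0.2 0 0 -10 1; 0.4 0 0 -20 1; 0.65 0 1 -30 1; 0.65 0 2 -40 1; 0.65 0 4 -50 1; 0.65 0 6 -55 1; 0.65 0 7.5 -55 1; 0.65 0 7.5 -55 1"}}

```text
time_s: 14.02
position: [0.5346, -0.393, 0.0471]
tool_rot: [[-0.95, -0.311, -0.001], [-0.311, 0.95, 0.001], [0.001, 0.002, -1.0]]
ft_force: [0.0, 0.0, 0.5]
grip_width: 0.0855
gripper_force: 0.0
```

Emit:
{"name": "move_arm", "arguments": {"series": "0 0 0 0 0.3; 0 0 0 0 0.2; 0 0 0 0 0.1; 0 0 0 0 -1; 0 0 0 0 -1; 0 0 0.05 0 -1; 0 0 0.05 0 -1; 0 0 0.05 0 -1", "force": 20}}

```text
time_s: 15.02
position: [0.5353, -0.3937, 0.0486]
tool_rot: [[-0.95, -0.313, 0.001], [-0.313, 0.95, -0.001], [-0.001, -0.002, -1.0]]
ft_force: [-0.1, -0.5, 5.3]
grip_width: 0.0423
gripper_force: 22.1
```

```bash
python3 -c "
from h import *
st()
marks(['timer'],['side','top'])"
```

```text
15.03 [ 0.5353 -0.3937  0.0486] q [ -46.5   42.4   68.4    0.    69.1 -154.8] w 0.0423 F [-0.11 -0.46  5.26] T [0.075 0.035 0.013] g 22.140830755233765
side timer [([0.7024, -0.5216, 0.0247], 0.96), ([0.5375, -0.3895, 0.0006], 0.68), ([0.4935, -0.5344, -0.0013], 0.44)]
top timer [([0.7024, -0.5269, 0.0239], 0.77)]
```

Gripped, with about 5 N of press. Now I wind it.

Emit:
{"name": "move_arm", "arguments": {"series": "0 0 0 8 -1; 0 0 0 18 -1; 0 0 0 28 -1; 0 0 0 38 -1; 0 0 0 48 -1; 0 0 0 58 -1; 0 0 0 68 -1; 0 0 0 78 -1"}}

```text
time_s: 16.23
position: [0.5357, -0.3935, 0.0485]
tool_rot: [[-0.499, 0.867, 0.002], [0.867, 0.499, -0.001], [-0.002, 0.001, -1.0]]
ft_force: [1.7, 0.7, 7.7]
grip_width: 0.0418
gripper_force: 22.0
```

```bash
python3 -c "
from h import *
st()"
```

```text
16.23 [ 0.5357 -0.3935  0.0485] q [-46.5  42.4  68.4   0.1  69.1 -76.4] w 0.0418 F [1.69 0.68 7.74] T [ 0.165 -0.462  0.05 ] g 21.973021924495697
```

Emit:
{"name": "move_arm", "arguments": {"series": "0 0 0 10 -1; 0 0 0 20 -1; 0 0 0 30 -1; 0 0 0 40 -1; 0 0 0 50 -1; 0 0 0 60 -1; 0 0 0 70 -1; 0 0 0 80 -1"}}

```text
time_s: 17.23
position: [0.536, -0.3937, 0.0485]
tool_rot: [[0.767, 0.642, 0.003], [0.642, -0.767, -0.002], [0.001, 0.003, -1.0]]
ft_force: [3.8, 1.2, 4.4]
grip_width: 0.0419
gripper_force: 21.9
```

```bash
python3 -c "
from h import *
st()
im=snap('wrist','w6.png')"
```

```text
17.23 [ 0.536  -0.3937  0.0485] q [-46.5  42.4  68.4   0.   69.    3.6] w 0.0419 F [3.84 1.19 4.35] T [-0.229 -0.662 -0.032] g 21.888620853424072
```

View pics/w6.png

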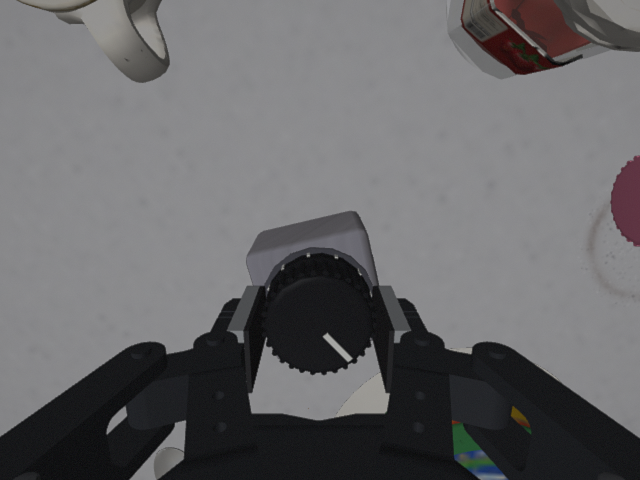

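The wrist picture shows the dial gripped at (318,325). The case edge tilt of about 16° matches its unturned yaw, so 158° is wound and the case has held. I'll carry on.

Emit:
{"name": "move_arm", "arguments": {"series": "0 0 0 10 -1; 0 0 0 20 -1; 0 0 0 30 -1; 0 0 0 40 -1; 0 0 0 50 -1; 0 0 0 60 -1; 0 0 0 70 -1; 0 0 0 80 -1"}}

```text
time_s: 18.27
position: [0.5352, -0.3944, 0.0485]
tool_rot: [[0.767, -0.642, 0.001], [-0.642, -0.767, -0.003], [0.003, 0.001, -1.0]]
ft_force: [0.3, -3.0, 5.8]
grip_width: 0.042
gripper_force: 22.0
```

Emit:
{"name": "move_arm", "arguments": {"series": "0 0 0 5 -1; 0 0 0 10 -1; 0 0 0 10 -1; 0 0 0 10 -1"}}

```text
time_s: 18.77
position: [0.5351, -0.3943, 0.0485]
tool_rot: [[0.648, -0.761, 0.001], [-0.761, -0.648, -0.003], [0.003, 0.001, -1.0]]
ft_force: [-0.2, -2.5, 6.5]
grip_width: 0.0419
gripper_force: 22.0
```

```bash
cat >> h.py <<'E'
def caseyaw():
    # torque averaged, and case orientation from the top-camera mask
    import time
    Tz=[]
    for i in range(4):
        im=optics.get_image('wrist'); Tz.append(observe()['wrist_torque'][2])
    cv2.imwrite('pics/last.png',im['pixels'])
    print('Tz',np.mean(Tz).round(4),np.std(Tz).round(4))
E
python3 -c "
from h import *
st(); caseyaw()"
```

```text
18.77 [ 0.5351 -0.3943  0.0485] q [-46.5  42.4  68.4  -0.1  69.1  93.1] w 0.0419 F [-0.17 -2.51  6.5 ] T [-0.612  0.219  0.04 ] g 22.004158794879913
Tz -0.0077 0.0168
```

Emit:
{"name": "move_arm", "arguments": {"series": "0 0 0 4 -1; 0 0 0 8 -1; 0 0 0 8 -1"}}

```text
time_s: 19.35
position: [0.535, -0.3944, 0.0485]
tool_rot: [[0.535, -0.845, 0.001], [-0.845, -0.535, -0.003], [0.003, 0.001, -1.0]]
ft_force: [-0.8, -2.1, 5.8]
grip_width: 0.0421
gripper_force: 22.0
```

```bash
python3 -c "
from h import *
caseyaw()"
```

```text
Tz -0.0049 0.0172
```

Emit:
{"name": "move_arm", "arguments": {"series": "0 0 0 4 -1; 0 0 0 8 -1; 0 0 0 8 -1"}}

```text
time_s: 19.92
position: [0.5349, -0.3943, 0.0485]
tool_rot: [[0.413, -0.911, 0.0], [-0.911, -0.413, -0.002], [0.002, 0.001, -1.0]]
ft_force: [-0.9, -1.9, 5.7]
grip_width: 0.0423
gripper_force: 22.0
```

```bash
python3 -c "
from h import *
caseyaw()"
```

```text
Tz 0.0075 0.0259
```

Emit:
{"name": "move_arm", "arguments": {"series": "0 0 0 4 -1; 0 0 0 8 -1; 0 0 0 8 -1"}}

```text
time_s: 20.5
position: [0.5348, -0.3943, 0.0485]
tool_rot: [[0.282, -0.959, 0.0], [-0.959, -0.282, -0.002], [0.002, 0.0, -1.0]]
ft_force: [-2.1, -2.8, 6.2]
grip_width: 0.0422
gripper_force: 22.1
```

```bash
python3 -c "
from h import *
caseyaw(); st()"
```

```text
Tz 0.0015 0.0279
20.7 [ 0.5348 -0.3942  0.0485] q [-4.660e+01  4.240e+01  6.840e+01 -1.000e-01  6.910e+01  1.171e+02] w 0.0423 F [-1.06 -3.    7.2 ] T [-0.567  0.432  0.031] g 22.065471410751343
```

Emit:
{"name": "move_arm", "arguments": {"series": "0 0 0 4 -1; 0 0 0 8 -1; 0 0 0 8 -1"}}

```text
time_s: 21.08
position: [0.5347, -0.3942, 0.0485]
tool_rot: [[0.145, -0.989, -0.0], [-0.989, -0.145, -0.002], [0.002, 0.0, -1.0]]
ft_force: [-1.5, -2.4, 6.8]
grip_width: 0.0425
gripper_force: 22.1
```

```bash
python3 -c "
from h import *
caseyaw()"
```

```text
Tz 0.0167 0.034
```

Emit:
{"name": "move_arm", "arguments": {"series": "0 0 0 4 -1; 0 0 0 8 -1; 0 0 0 8 -1"}}

```text
time_s: 21.65
position: [0.5346, -0.3942, 0.0485]
tool_rot: [[0.006, -1.0, -0.0], [-1.0, -0.006, -0.002], [0.002, 0.0, -1.0]]
ft_force: [-2.8, -1.8, 7.3]
grip_width: 0.0422
gripper_force: 22.1
```

```bash
python3 -c "
from h import *
caseyaw()"
```

```text
Tz -0.0007 0.0151
```

Emit:
{"name": "move_arm", "arguments": {"series": "0 0 0 4 -1; 0 0 0 8 -1; 0 0 0 8 -1"}}

```text
time_s: 22.22
position: [0.5345, -0.3941, 0.0485]
tool_rot: [[-0.133, -0.991, -0.0], [-0.991, 0.133, -0.002], [0.002, 0.0, -1.0]]
ft_force: [-2.0, -2.0, 6.5]
grip_width: 0.0417
gripper_force: 22.1
```

```bash
python3 -c "
from h import *
caseyaw(); st()"
```

```text
Tz -0.0079 0.0263
22.43 [ 0.5346 -0.394   0.0485] q [-4.660e+01  4.240e+01  6.840e+01 -1.000e-01  6.920e+01  1.411e+02] w 0.042 F [-1.67 -1.87  6.7 ] T [-0.273  0.642 -0.043] g 22.13734120130539
```

```bash
cat >> h.py <<'E'
def sil(im,yaw,c):
    a=np.radians(yaw); u=np.array([np.cos(a),np.sin(a)]); v=np.array([-u[1],u[0]])
    M=np.zeros((480,640),np.uint8)
    box=[[*(c+.026*(i*u+j*v)),z] for i in(-1,1) for j in(-1,1) for z in(.0,.044)]
    t=np.linspace(0,2*np.pi,40); cyl=[[c[0]+.0215*np.cos(k),c[1]+.0215*np.sin(k),z] for k in t for z in(.044,.066)]
    for P in (box,cyl): cv2.fillConvexPoly(M,cv2.convexHull(px(im,P).astype(np.float32)).astype(np.int32),1)
    return M>0
def fityaw(cam,c0=(.5355,-.394),thing='timer'):
    im=optics.get_image(cam); p=im['pixels'].astype(int); best=None
    for d in spotter.cut_out(thing,cam):
        m=d['pixels']; ys,xs=np.nonzero(m)
        q=px(im,[*c0,.03])[0]
        if abs(xs.mean()-q[0])+abs(ys.mean()-q[1])>60: continue
        ok=m|(p.max(2)>85)     # drop dark unmasked (fingers)
        for yaw in range(0,90,3):
            for dx in(-.004,-.002,0,.002,.004):
                for dy in(-.004,-.002,0,.002,.004):
                    s=sil(im,yaw,np.array(c0)+[dx,dy])
                    r=((s&m)&ok).sum()/((s|m)&ok).sum()
                    if best is None or r>best[0]: best=(r,yaw,dx,dy)
        break
    print(cam,'IoU,yaw,dx,dy',best)
E
python3 -c "
from h import *
for c in ['wrist','side']: fityaw(c)"
```

```text
wrist IoU,yaw,dx,dy None
side IoU,yaw,dx,dy (np.float64(0.8947368421052632), 39, 0, 0.002)
```

```bash
python3 -c "
from h import *
im=optics.get_image('wrist'); p=im['pixels'].copy()
c=np.array([.5352,-.394])
for yaw,col in((53.6,(0,0,255)),(39,(0,255,0))):
    a=np.radians(yaw);u=np.array([np.cos(a),np.sin(a)]);v=np.array([-u[1],u[0]])
    for z in(.0,.043):
        q=px(im,[[*(c+.026*(i*u+j*v)),z] for i,j in((-1,-1),(1,-1),(1,1),(-1,1))]).astype(np.int32); cv2.polylines(p,[q],True,col,1)
p=cv2.resize(p[160:430,180:460],None,fx=1.6,fy=1.6)
s=optics.get_image('side')['pixels'][215:275,325:375]; s=cv2.resize(s,None,fx=6,fy=6,interpolation=cv2.INTER_CUBIC)
o=np.zeros((440,770,3),np.uint8); o[:p.shape[0],:p.shape[1]]=p; o[:360,460:760]=s
cv2.imwrite('pics/c9.png',o); print(p.shape,s.shape)"
```

```text
(432, 448, 3) (360, 300, 3)
```

View pics/c9.png

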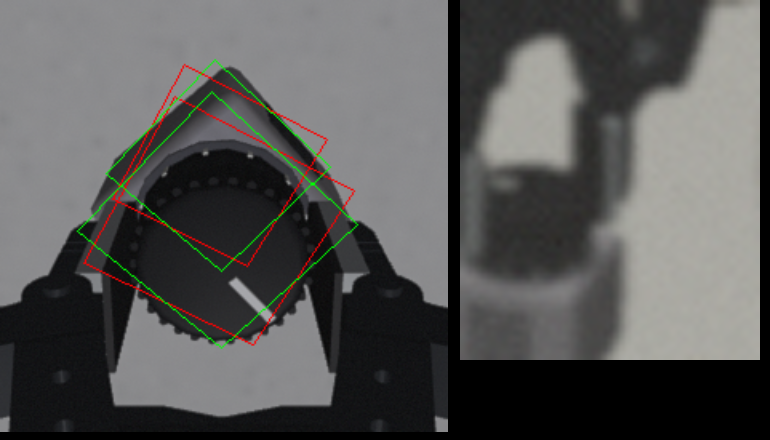

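The picture shows the case apex at (233,67), clearly off the red unturned outline and near or past the green 39° one. So the case has already turned with the dial by 15–20°, which means the stop has been reached. To confirm, I'll turn a bit further and check that the case follows one to one.

```bash
cat >> h.py <<'E'
def chamfer(c0=(.5352,-.394),rmax=275,bias=0,lo=0,hi=90,corner=.024):
    im=optics.get_image('wrist'); e=cv2.Canny(cv2.GaussianBlur(im['pixels'],(3,3),0),12,35)
    D=np.minimum(cv2.distanceTransform(255-e,cv2.DIST_L2,5),8); res=[]
    for yaw in np.arange(lo,hi,1.5):
        b=9
        for dx in np.arange(-.006,.0061,.002):
            for dy in np.arange(-.006,.0061,.002):
                a=np.radians(yaw);u=np.array([np.cos(a),np.sin(a)]);v=np.array([-u[1],u[0]]);c=np.array(c0)+[dx,dy]
                M=np.zeros((480,640),np.uint8); P=[]
                for i in(-1,1):
                    for j in(-1,1):
                        for z in(.002,.043): P+= [[*(c+.026*i*u+corner*j*v),z],[*(c+corner*i*u+.026*j*v),z]]
                cv2.polylines(M,[cv2.convexHull(px(im,P).astype(np.float32)).astype(np.int32)],True,1)
                y,x=np.nonzero(M[:rmax]); b=min(b,D[y,x].mean())
        res.append((round(b,2),yaw))
    print('chamfer',sorted(res)[:4])
E
python3 -c "
from h import *
chamfer()"
```

```text
chamfer [(np.float32(0.59), np.float64(33.0)), (np.float32(0.64), np.float64(31.5)), (np.float32(0.71), np.float64(34.5)), (np.float32(1.06), np.float64(36.0))]
```

Emit:
{"name": "move_arm", "arguments": {"series": "0 0 0 4 -1; 0 0 0 8 -1; 0 0 0 12 -1; 0 0 0 12 -1"}}

```text
time_s: 23.28
position: [0.5345, -0.3939, 0.0485]
tool_rot: [[-0.336, -0.942, -0.001], [-0.942, 0.336, -0.001], [0.002, 0.0, -1.0]]
ft_force: [-2.7, -0.9, 7.9]
grip_width: 0.0421
gripper_force: 22.2
```

```bash
python3 -c "
from h import *
st();chamfer();fityaw('side')"
```

```text
23.27 [ 0.5345 -0.3939  0.0485] q [-4.660e+01  4.240e+01  6.840e+01 -1.000e-01  6.920e+01  1.531e+02] w 0.0421 F [-2.7  -0.91  7.94] T [-0.1    0.662  0.008] g 22.172689139842987
chamfer [(np.float32(0.67), np.float64(21.0)), (np.float32(0.84), np.float64(22.5)), (np.float32(0.89), np.float64(19.5)), (np.float32(1.11), np.float64(24.0))]
side IoU,yaw,dx,dy (np.float64(0.8734491315136477), 33, 0.002, 0.002)
```

The case followed exactly 12°, so the dial is hard on its stop. I'll release and rise, then re-grip the case by its flat sides to turn the mark back to the base, about 33° counter-clockwise.

Emit:
{"name": "move_arm", "arguments": {"series": "0 0 0 0 0.1; 0 0 0 0 0.4; 0 0 0 0 1; 0 0 0 0 1; 0 0 -2 0 1; 0 0 -4 -8 1; 0 0 -6 -18 1; 0 0 -6 -28 1"}}

```text
time_s: 24.42
position: [0.5355, -0.3938, 0.1094]
tool_rot: [[0.149, -0.989, 0.002], [-0.989, -0.149, -0.002], [0.003, -0.002, -1.0]]
ft_force: [-0.5, -0.3, -0.7]
grip_width: 0.0852
gripper_force: 0.0
```

```bash
python3 -c "
from h import *
st(); chamfer(rmax=300,c0=(.5348,-.394)); marks(['timer','dial_top'],['wrist','top','side'])
go(.5347,-.394,.012,-69)"
```

```text
24.43 [ 0.5355 -0.3938  0.1094] q [-46.5  38.8  64.7   0.   76.3 124.9] w 0.0852 F [-0.48 -0.28 -0.69] T [-0.017 -0.049  0.015] g 0.0
chamfer [(np.float32(0.94), np.float64(21.0)), (np.float32(0.96), np.float64(22.5)), (np.float32(1.2), np.float64(24.0)), (np.float32(1.27), np.float64(19.5))]
wrist timer [([0.5353, -0.3935, -0.001], 0.85)]
wrist dial_top [([0.6536, -0.4748, 0.0282], 0.83), ([0.5378, -0.391, 0.0699], 0.64)]
top timer [([0.7015, -0.5288, 0.0242], 0.81), ([0.5367, -0.3933, -0.0064], 0.57)]
top dial_top [([0.6561, -0.4727, 0.0231], 0.96), ([0.5359, -0.3917, 0.0651], 0.51)]
side timer [([0.7028, -0.5248, 0.0261], 0.78), ([0.5366, -0.3891, 0.0009], 0.61)]
side dial_top [([0.6535, -0.4776, 0.0256], 0.83), ([0.5324, -0.3915, 0.0698], 0.68)]
shift cm [0.07 0.03 9.55] turn -12.8 yaw now -81.8
```

Emit:
{"name": "move_arm", "arguments": {"series": "0 0 1 -8 1; 0 0 3 -13 1; 0 0 6 -13 1; 0 0 8.5 -13 1; 0 0 9.5 -13 1; 0 0 9.5 -13 0.5; 0 0 9.5 -13 0.3; 0 0 9.5 -13 -1", "force": 20}}

```text
time_s: 25.92
position: [0.5354, -0.3938, 0.0139]
tool_rot: [[0.362, -0.932, 0.001], [-0.932, -0.362, -0.002], [0.002, -0.001, -1.0]]
ft_force: [-0.3, -0.7, 2.9]
grip_width: 0.0517
gripper_force: 22.8
```

Emit:
{"name": "move_arm", "arguments": {"series": "0 0 0 0 -1; 0 0 0 0 -1; 0 0 0 0 -1"}}

```text
time_s: 26.3
position: [0.5354, -0.3938, 0.0139]
tool_rot: [[0.362, -0.932, 0.001], [-0.932, -0.362, -0.002], [0.002, -0.001, -1.0]]
ft_force: [0.2, 0.4, 6.3]
grip_width: 0.0515
gripper_force: 23.1
```

```bash
python3 -c "
from h import *
st();go(.5358,-.395,.0145,-36.4)"
```

```text
26.3 [ 0.5354 -0.3938  0.0139] q [-46.5  44.7  70.   -0.   65.1 112.2] w 0.0515 F [0.25 0.4  6.25] T [0.058 0.152 0.035] g 23.119090497493744
shift cm [ 0.13  0.   -0.06] turn -32.4 yaw now -68.8
```

The grip is on the flats at 51.5 mm. Now I turn it back gently.

Emit:
{"name": "move_arm", "arguments": {"series": "0 0 -0.05 -4 -1; 0 0 -0.05 -9 -1; 0.1 0 -0.05 -14 -1; 0.1 0 -0.05 -19 -1; 0.1 0 -0.05 -24 -1; 0.1 0 -0.05 -28 -1; 0.1 0 -0.05 -31 -1; 0.1 0 -0.05 -32.4 -1"}}

```text
time_s: 27.3
position: [0.5359, -0.3945, 0.0139]
tool_rot: [[0.806, -0.592, 0.002], [-0.592, -0.806, -0.001], [0.002, -0.0, -1.0]]
ft_force: [2.2, -0.2, 4.3]
grip_width: 0.0519
gripper_force: 23.0
```

Emit:
{"name": "move_arm", "arguments": {"series": "0 0 0 0 -1; 0 0 0 0 -1; 0 0 0 0 0.3; 0 0 0 0 0.5; 0 0 0 0 1; 0 0 0 0 1; 0 0 -4 0 1; 0 0 -9 0 1"}}

```text
time_s: 28.3
position: [0.5348, -0.3938, 0.1032]
tool_rot: [[0.805, -0.593, -0.002], [-0.593, -0.805, 0.002], [-0.003, -0.0, -1.0]]
ft_force: [1.0, 0.5, 1.0]
grip_width: 0.0852
gripper_force: 0.0
```

```bash
python3 -c "
from h import *
st(); chamfer(rmax=300,c0=(.5355,-.395)); marks(['timer','dial_top','espresso_cup','jam_jar','teaspoon','butter_plate'],['top','side'])
go(.5358,-.395,.105,53.6)"
```

```text
28.3 [ 0.5348 -0.3938  0.1032] q [-46.6  39.2  65.   -0.   76.   79.8] w 0.0852 F [0.95 0.51 0.98] T [ 0.04  -0.053  0.   ] g 0.0
chamfer [(np.float32(1.08), np.float64(52.5)), (np.float32(1.21), np.float64(55.5)), (np.float32(1.23), np.float64(54.0)), (np.float32(1.29), np.float64(51.0))]
top timer [([0.7028, -0.5239, 0.0224], 0.8), ([0.5354, -0.3945, -0.0039], 0.63)]
top dial_top [([0.6566, -0.4723, 0.0244], 0.88), ([0.5376, -0.3939, 0.0643], 0.65)]
top espresso_cup [([0.5816, -0.2561, 0.0014], 0.8)]
top jam_jar [([0.683, -0.3807, -0.0033], 0.7)]
top teaspoon []
top butter_plate [([0.3509, -0.4474, 0.0018], 0.5)]
side timer [([0.7008, -0.5224, 0.0259], 0.96), ([0.5362, -0.3901, 0.004], 0.72)]
side dial_top [([0.5335, -0.3893, 0.0711], 0.74), ([0.6557, -0.4775, 0.0259], 0.72)]
side espresso_cup [([0.5792, -0.2524, 0.0013], 0.86), ([0.6839, -0.3831, 0.0013], 0.67)]
side jam_jar [([0.6857, -0.3857, 0.0032], 0.72)]
side teaspoon [([0.3492, -0.4444, -0.0012], 0.86), ([0.5774, -0.2547, 0.0016], 0.62)]
side butter_plate [([0.4934, -0.5365, 0.0017], 0.9), ([0.5375, -0.3876, 0.0018], 0.55)]
shift cm [ 0.09  0.04 -0.21] turn -89.9 yaw now -36.3
```

```bash
python3 -c "
from h import *
im=snap('wrist','w10.png')"
```

```text
(no output)
```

View pics/w10.png

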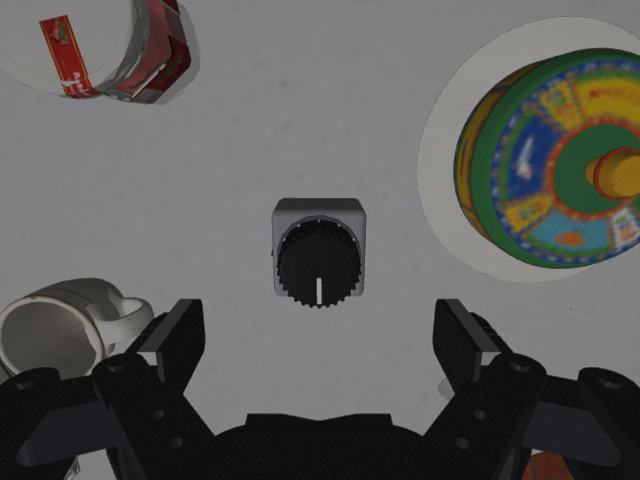

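The wrist picture shows the timer upright at (319,250) with the dial pointer at the bottom (319,290). The small dark bump at the left edge (272,253) could be the mark, and my yaw fit only works modulo 90°. I'll turn the wrist to the view used before and check numerically which face carries the mark.

Emit:
{"name": "move_arm", "arguments": {"series": "0 0 -0.5 -10 1; 0 0 -1 -20 1; 0 0 -1.5 -30 1; 0 0 -2 -40 1; 0 0 -2 -50 1; 0 0 -2 -60 1; 0 0 -2 -70 1; 0 0 -2 -80 1"}}

```text
time_s: 30.1
position: [0.5353, -0.3942, 0.1231]
tool_rot: [[0.72, 0.694, 0.0], [0.694, -0.72, -0.0], [-0.0, 0.0, -1.0]]
ft_force: [-0.1, 0.0, 0.0]
grip_width: 0.0858
gripper_force: 0.0
```

Emit:
{"name": "move_arm", "arguments": {"series": "0 0 0 -10 1; 0 0 0 -20 1; 0 0 0 -30 1; 0 0 0 -40 1; 0 0 0 -50 1; 0 0 0 -60 1; 0 0 0 -70 1; 0 0 0 -80 1"}}

```text
time_s: 31.1
position: [0.5353, -0.3942, 0.1231]
tool_rot: [[-0.559, 0.829, 0.0], [0.829, 0.559, -0.0], [-0.0, 0.0, -1.0]]
ft_force: [-0.3, -0.8, -0.1]
grip_width: 0.0859
gripper_force: 0.0
```

Emit:
{"name": "move_arm", "arguments": {"series": "0 0 0 -10 1; 0 0 0 -20 1; 0 0 0 -20 1"}}

```text
time_s: 31.48
position: [0.5353, -0.3942, 0.1231]
tool_rot: [[-0.804, 0.594, 0.0], [0.594, 0.804, -0.0], [-0.0, 0.0, -1.0]]
ft_force: [0.1, -0.1, -0.4]
grip_width: 0.0852
gripper_force: 0.0
```

```bash
python3 -c "
from h import *
st()
im=snap('wrist','w11.png')
g=cv2.cvtColor(im['pixels'],cv2.COLOR_BGR2GRAY); g5=cv2.cvtColor(cv2.imread('pics/w5.png'),cv2.COLOR_BGR2GRAY)
g10=cv2.cvtColor(cv2.imread('pics/w10.png'),cv2.COLOR_BGR2GRAY)
print('w5 mark'); print(g5[182:200:2,302:336:3])
print('now'); 
for r in range(174,204,2): print(r,g[r,270:372:4])
print('w10 left bump'); print(g10[244:262:2,264:284:2])
print('w10 right'); print(g10[244:262:2,356:376:2])
print('w5 sides'); print(g5[225:245:3,268:284:2]); print(g5[225:245:3,354:372:2])
print('now sides'); print(g[225:261:3,262:284:2]); print(g[225:261:3,354:376:2])
"
```

```text
31.48 [ 0.5353 -0.3942  0.1231] q [ -46.6   38.1   63.6    0.    78.3 -100.1] w 0.0852 F [ 0.06 -0.05 -0.36] T [ 0.049  0.017 -0.04 ] g 0.0
w5 mark
[[126 126 126 126 126 125 126 126 125 127 126 126]
 [123 126 125 126 125 125 123 124 125 127 127 125]
 [ 64  64  65  66  65  65  66  66  66  68  66  68]
 [ 66  66  66  66  47  17  18  67  68  69  67  69]
 [ 68  69  68  68  69  12  23  69  67  69  67  67]
 [ 67  68  67  67  68  18  29  68  68  69  69  67]
 [ 80  80  80  81  80  78  80  80  79  79  79  79]
 [101 102 100 101 100 100 101 100 101 101 101 101]
 [ 99  99 101  99  99  99  97  98  99  98  98  99]]
now
174 [126 125 126 125 124 126 127 126 126 125 126 127 126 126 126 127 125 124
 123 125 127 125 126 126 127 126]
176 [124 125 126 126 125 127 126 126 127 126 127 126 127 127 125 126 125 124
 124 125 125 127 127 126 126 126]
178 [124 125 126 128 126 125 126 125 127 124 126 126 127 125 127 126 124 126
 126 126 125 126 125 126 127 126]
180 [126 125 126 127 127 126 127 125 127 125 125 125 126 125 124 126 125 127
 127 125 123 125 125 126 127 126]
182 [126 126 127 127 126 125 126 126 126 125
[... 2945 characters left out ...]
124 124 124 125 126 127 123  69  66  14]
 [127 126 126 124 124 126 125 124  70  55  19]
 [126 126 127 125 127 125 126 123  67  81  10]]
[[ 95  96  99  96 126 127 124 125 125 126 127]
 [ 95  98  99  96 126 126 125 125 125 127 126]
 [ 74  97  99  94 127 126 125 126 125 125 126]
 [ 54  98  97  93 125 127 127 125 126 125 127]
 [ 51  66 100  91 126 125 126 126 126 127 126]
 [ 38  55  99  86 121 127 126 125 125 125 126]
 [ 17  54  99  84  60 127 124 125 125 124 125]
 [ 19  51  99  84 123 126 126 125 126 126 125]
 [ 11  43 100  85 125 125 126 126 126 126 127]
 [ 17  27  98  85 126 124 125 126 127 127 126]
 [ 18  82 101  84 127 126 125 126 128 126 126]
 [ 22  39 101  83 127 127 127 127 127 128 127]]
```

The mark is now on the cup-side face: dark pixels at the right edge, row 243, and none on the robot-side face. So the case turned about 120° with the dial, not 32°, and the wound angle is about 185° from its start. I'll turn the case back 90° by its flats, then feel for the stop again with a higher dial grip that can't touch the case.

Emit:
{"name": "move_arm", "arguments": {"series": "0 0 1 10 1; 0 0 1 20 1; 0 0 1 30 1; 0 0 1 40 1; 0 0 1 50 1; 0 0 1.5 60 1; 0 0 2 70 1; 0 0 3 80 1"}}

```text
time_s: 32.52
position: [0.5355, -0.3943, 0.0933]
tool_rot: [[0.452, 0.892, 0.001], [0.892, -0.452, -0.001], [-0.0, 0.001, -1.0]]
ft_force: [0.2, -0.3, -0.8]
grip_width: 0.0855
gripper_force: 0.0
```

Emit:
{"name": "move_arm", "arguments": {"series": "0 0 2 10 1; 0 0 5 10 1; 0 0 7.6 10 1; 0 0 7.9 10 1; 0 0 7.9 10 0.5; 0 0 7.9 10 -1; 0 0 7.9 10 -1; 0 0 7.9 10 -1", "force": 20}}

```text
time_s: 33.52
position: [0.5357, -0.3947, 0.0155]
tool_rot: [[0.593, 0.805, 0.002], [0.805, -0.593, -0.002], [-0.0, 0.002, -1.0]]
ft_force: [-1.0, 0.9, 6.4]
grip_width: 0.0515
gripper_force: 23.3
```

```bash
python3 -c "
from h import *
st();go(.5358,-.395,.0145,143.6)"
```

```text
33.52 [ 0.5357 -0.3947  0.0155] q [-46.5  44.7  69.8   0.   65.4 -10.2] w 0.0515 F [-1.01  0.9   6.43] T [0.105 0.143 0.006] g 23.255395889282227
shift cm [-0.02  0.03  0.1 ] turn -90.0 yaw now 53.6
```

Emit:
{"name": "move_arm", "arguments": {"series": "0 0 -0.1 -5 -1; 0 0 -0.1 -15 -1; 0 0 -0.1 -25 -1; 0 0 -0.1 -35 -1; 0 0 -0.1 -45 -1; 0 0 -0.1 -55 -1; 0 0 -0.1 -65 -1; 0 0 -0.1 -74 -1"}}

```text
time_s: 34.52
position: [0.5358, -0.3945, 0.0156]
tool_rot: [[-0.615, 0.789, 0.002], [0.789, 0.615, -0.001], [-0.002, 0.001, -1.0]]
ft_force: [2.0, -0.1, -0.2]
grip_width: 0.0514
gripper_force: 22.5
```

Emit:
{"name": "move_arm", "arguments": {"series": "0 0 0 -8 -1; 0 0 0 -13 -1; 0 0 0 -16 -1; 0 0 0 -16 -1; 0 0 0 -16 0.4; 0 0 0 -16 1; 0 0 0 -16 1; 0 0 -4 -16 1"}}

```text
time_s: 35.52
position: [0.534, -0.3931, 0.0527]
tool_rot: [[-0.805, 0.593, -0.005], [0.593, 0.805, 0.005], [0.007, 0.001, -1.0]]
ft_force: [0.8, 0.1, 0.3]
grip_width: 0.0852
gripper_force: 0.0
```

```bash
cat >> h.py <<'E'
def markseen(c0=(.5355,-.3945),rad=.026):
    # darkest spot at expected place of mark on the robot-side face (bar top), for case yaw hypotheses
    im=optics.get_image('wrist'); g=cv2.cvtColor(im['pixels'],cv2.COLOR_BGR2GRAY); out=[]
    for yaw in range(0,360,2):
        a=np.radians(yaw); u=np.array([np.cos(a),np.sin(a)]); 
        q=px(im,[[*(np.array(c0)+.0265*u),z] for z in(.03,.034,.038)]).astype(int)
        if all(0<=y<480 and 0<=x<640 for x,y in q): out.append((int(np.mean([g[y,x] for x,y in q])),yaw))
    print('dark at',sorted(out)[:10])
E
python3 -c "
from h import *
st();markseen();chamfer(rmax=300,c0=(.5355,-.3945),lo=44,hi=64)
g=cv2.cvtColor(optics.get_image('wrist')['pixels'],cv2.COLOR_BGR2GRAY)
for r in range(170,240,3): print(r,g[r,294:346:4])"
```

```text
35.52 [ 0.534  -0.3931  0.0527] q [ -46.6   42.2   68.    -0.    70.2 -100.2] w 0.0852 F [0.76 0.05 0.28] T [-0.045 -0.057  0.033] g 0.0
dark at [(15, 148), (17, 146), (17, 254), (18, 8), (18, 144), (18, 256), (18, 258), (18, 300), (19, 20), (19, 22)]
chamfer [(np.float32(0.89), np.float64(53.0)), (np.float32(1.01), np.float64(51.5)), (np.float32(1.03), np.float64(54.5)), (np.float32(1.25), np.float64(50.0))]
170 [129 129 129 129 130 128 127 128 129 129 129 129 128]
173 [130 129 129 129 130 129 128 129 129 128 129 129 129]
176 [129 129 130 129 128 130 129 127 128 129 129 129 128]
179 [129 129 129 128 129 129 129 128 127 129 130 129 129]
182 [129 130 130 130 130 130 130 129 129 130 130 128 128]
185 [130 130 130 130 131 129 131 130 129 128 129 128 128]
188 [129 130 129 129 130 129 129 129 130 129 129 128 128]
191 [130 129 129 129 128 130 130 129 129 128 130 130 129]
194 [129 130 127 127 129 129 129 130 129 129 129 128 129]
197 [130 130 128 127 129 129 129 130 129 129 131 128 128]
200 [129 130 129 128 130 129 129 130 130 131 130 129 129]
203 [127 129 129 130 130 128 128 128 129 130 130 129 129]
206 [125 129 130 129 129 128 127 128 128 130 129 130 128]
209 [126 127 127 127 128 127 127 127 126 128 129 129 129]
212 [65 65 67 66 66 66 67 67 66 66 69 67 66]
215 [68 69 70 68 68 46 17 17 70 71 70 71 71]
218 [69 71 69 69 69 70 13 25 68 70 69 69 69]
221 [70 70 70 71 70 70 15 23 70 70 71 71 70]
224 [69 71 69 71 69 71 13 22 68 69 70 69 71]
227 [78 79 80 79 78 79 77 78 79 80 78 78 80]
230 [101 101 103 102 102 102 100 100 101 100 101 101 100]
233 [101 100 101 101 102 102 102 102 102 103 101 101 101]
236 [ 99 100 100  71  52  53  55  54  55  52  81 100 100]
239 [97 70 51 55 55 56 76 55 55 53 55 53 84]
```

The mark is now on the robot-side face (column 318, rows 215–224) and the case yaw is about 143°. I'll re-grip the dial with no extra press and turn 12° to feel for the stop.

Emit:
{"name": "move_arm", "arguments": {"series": "0 0 0.4 0 1; 0 0 0.4 0 0.4; 0 0 0.4 0 0.1; 0 0 0.4 0 -1; 0 0 0.4 0 -1; 0 0 0.4 0 -1", "force": 20}}

```text
time_s: 36.42
position: [0.5352, -0.3941, 0.0509]
tool_rot: [[-0.805, 0.593, -0.0], [0.593, 0.805, 0.0], [0.0, 0.0, -1.0]]
ft_force: [0.2, -0.2, -2.7]
grip_width: 0.0421
gripper_force: 20.7
```

```bash
cat >> h.py <<'E'
def row(cols=(280,356)):
    g=cv2.cvtColor(optics.get_image('wrist')['pixels'],cv2.COLOR_BGR2GRAY)
    for r in range(150,290):
        x=[c for c in range(*cols) if g[r,c]<35]
        if len(x)>=3: print('mark row',r,'cols',x[0],x[-1]); break
E
python3 -c "
from h import *
st();row()"
```

```text
36.42 [ 0.5352 -0.3941  0.0509] q [ -46.5   42.3   68.1    0.    69.6 -100.2] w 0.0421 F [ 0.18 -0.2  -2.67] T [ 0.06  -0.068 -0.036] g 20.709992945194244
mark row 223 cols 316 321
```

Emit:
{"name": "move_arm", "arguments": {"series": "0 0 0 3 -1; 0 0 0 6 -1; 0 0 0 9 -1; 0 0 0 12 -1"}}

```text
time_s: 36.98
position: [0.5351, -0.394, 0.0508]
tool_rot: [[-0.663, 0.748, -0.001], [0.748, 0.663, 0.001], [0.001, -0.0, -1.0]]
ft_force: [-0.2, 0.5, -3.0]
grip_width: 0.0423
gripper_force: 20.7
```

```bash
python3 -c "
from h import *
st();row((200,440));chamfer(rmax=275,c0=(.5355,-.3945),lo=25,hi=70)"
```

```text
36.98 [ 0.5351 -0.394   0.0508] q [-46.5  42.3  68.1   0.   69.6 -88.1] w 0.0423 F [-0.18  0.55 -3.  ] T [ 0.069 -0.004 -0.013] g 20.704262852668762
mark row 223 cols 316 321
chamfer [(np.float32(0.83), np.float64(40.0)), (np.float32(0.84), np.float64(41.5)), (np.float32(1.04), np.float64(43.0)), (np.float32(1.22), np.float64(38.5))]
```

The tool was carrying most of the timer's weight (Fz about -3 N), so that test says nothing. I'll press lightly and repeat.

Emit:
{"name": "move_arm", "arguments": {"series": "0 0 0.06 0 -1; 0 0 0.12 0 -1; 0 0 0.12 0 -1"}}

```text
time_s: 37.45
position: [0.5353, -0.3943, 0.0508]
tool_rot: [[-0.665, 0.747, 0.0], [0.747, 0.665, -0.001], [-0.001, -0.0, -1.0]]
ft_force: [-2.1, 2.9, 5.4]
grip_width: 0.042
gripper_force: 21.3
```

```bash
python3 -c "
from h import *
st();row((200,440))"
```

```text
37.45 [ 0.5353 -0.3943  0.0508] q [-46.5  42.3  68.1  -0.   69.5 -88.2] w 0.042 F [-2.08  2.9   5.42] T [0.323 0.46  0.004] g 21.328434348106384
mark row 223 cols 315 322
```

Emit:
{"name": "move_arm", "arguments": {"series": "0 0 0 3 -1; 0 0 0 6 -1; 0 0 0 9 -1; 0 0 0 12 -1"}}

```text
time_s: 38.0
position: [0.5358, -0.3947, 0.0508]
tool_rot: [[-0.494, 0.87, 0.002], [0.87, 0.494, -0.002], [-0.002, 0.001, -1.0]]
ft_force: [-0.3, -0.4, 3.4]
grip_width: 0.0418
gripper_force: 21.2
```

```bash
python3 -c "
from h import *
st();row((200,440))"
```

```text
38.0 [ 0.5358 -0.3947  0.0508] q [-46.5  42.3  68.1   0.   69.4 -76.1] w 0.0418 F [-0.29 -0.37  3.39] T [-0.016  0.002  0.036] g 21.158864200115204
mark row 223 cols 317 322
```

The case follows again under press. As a cross-check I'll turn back 24°. If the joint is free that way, forward-following can only mean the stop.

Emit:
{"name": "move_arm", "arguments": {"series": "0 0 0 -5 -1; 0 0 0 -10 -1; 0 0 0 -15 -1; 0 0 0 -20 -1; 0 0 0 -24 -1; 0 0 0 -24 -1"}}

```text
time_s: 38.8
position: [0.5357, -0.3948, 0.0507]
tool_rot: [[-0.806, 0.593, 0.001], [0.593, 0.806, -0.002], [-0.002, -0.001, -1.0]]
ft_force: [-0.7, -0.4, 5.5]
grip_width: 0.0422
gripper_force: 21.3
```

```bash
python3 -c "
from h import *
st();row((200,440));chamfer(rmax=270,c0=(.5355,-.3945),lo=10,hi=80)"
```

```text
38.8 [ 0.5357 -0.3948  0.0507] q [ -46.6   42.3   68.1   -0.    69.4 -100.2] w 0.0422 F [-0.67 -0.4   5.46] T [-0.132  0.038  0.003] g 21.288788616657257
mark row 227 cols 338 340
chamfer [(np.float32(0.45), np.float64(29.5)), (np.float32(0.74), np.float64(28.0)), (np.float32(0.81), np.float64(31.0)), (np.float32(1.02), np.float64(32.5))]
```

The case stayed put at yaw 29.5° while the dial turned back, so the stop is real. Now I orient the case correctly by its flats first, then do the last 24° of winding up to the stop.

Emit:
{"name": "move_arm", "arguments": {"series": "0 0 0 0 0.3; 0 0 0 0 1; 0 0 0 0 1; 0 0 -0.5 8 1; 0 0 -0.5 18 1; 0 0 0 24 1; 0 0 2 24 1; 0 0 3.5 24 1"}}

```text
time_s: 39.9
position: [0.5351, -0.394, 0.014]
tool_rot: [[-0.495, 0.869, -0.001], [0.869, 0.495, 0.001], [0.001, -0.0, -1.0]]
ft_force: [-0.3, 0.8, -0.0]
grip_width: 0.0851
gripper_force: 0.0
```

Emit:
{"name": "move_arm", "arguments": {"series": "0 0 0 0 1; 0 0 0 0 0.4; 0 0 0 0 -1; 0 0 0 0 -1; 0 0 0 0 -1; 0 0 0 0 -1"}}

```text
time_s: 40.65
position: [0.5356, -0.3945, 0.0157]
tool_rot: [[-0.495, 0.869, 0.001], [0.869, 0.495, -0.001], [-0.001, 0.0, -1.0]]
ft_force: [1.3, 0.7, 5.8]
grip_width: 0.0521
gripper_force: 23.0
```

```bash
python3 -c "
from h import *
st();go(.5358,-.395,.0155,145.5)"
```

```text
40.65 [ 0.5356 -0.3945  0.0157] q [-46.5  44.7  69.8   0.   65.5 -76.2] w 0.0521 F [1.31 0.72 5.75] T [ 0.079 -0.047 -0.028] g 22.986010909080505
shift cm [-0.05 -0.01  0.02] turn -25.9 yaw now 119.6
```

Emit:
{"name": "move_arm", "arguments": {"series": "0 0 -0.1 -6 -1; 0 0 -0.1 -14 -1; 0 0 -0.1 -21 -1; 0 0 -0.1 -26 -1; 0 0 -0.1 -26 -1; 0 0 -0.1 -26 0.4; 0 0 -0.1 -26 1; 0 0 -0.1 -26 1"}}

```text
time_s: 41.65
position: [0.5353, -0.3941, 0.0159]
tool_rot: [[-0.825, 0.565, -0.0], [0.565, 0.825, 0.0], [0.0, 0.0, -1.0]]
ft_force: [-0.3, 0.2, -0.3]
grip_width: 0.0855
gripper_force: 0.0
```

Emit:
{"name": "move_arm", "arguments": {"series": "0 0 -2 0 1; 0 0 -3.5 0 1; 0 0 -3.5 0 1; 0 0 -3.5 0 0.3; 0 0 -3.5 0 -1; 0 0 -3.5 0 -1; 0 0 -3.4 0 -1; 0 0 -3.4 0 -1"}}

```text
time_s: 42.65
position: [0.5352, -0.3942, 0.0504]
tool_rot: [[-0.826, 0.564, -0.0], [0.564, 0.826, -0.0], [0.0, -0.0, -1.0]]
ft_force: [-2.6, 1.5, 4.8]
grip_width: 0.0421
gripper_force: 21.2
```

```bash
python3 -c "
from h import *
st();row((200,440));chamfer(rmax=270,c0=(.5355,-.3945),lo=40,hi=70)"
```

```text
42.65 [ 0.5352 -0.3942  0.0504] q [ -46.6   42.3   68.2   -0.    69.5 -102.2] w 0.0421 F [-2.65  1.51  4.82] T [ 0.319  0.444 -0.016] g 21.214790046215057
mark row 224 cols 316 322
chamfer [(np.float32(1.18), np.float64(56.5)), (np.float32(1.33), np.float64(55.0)), (np.float32(1.37), np.float64(52.0)), (np.float32(1.39), np.float64(53.5))]
```

Emit:
{"name": "move_arm", "arguments": {"series": "0 0 0 5 -1; 0 0 0 11 -1; 0 0 0 17 -1; 0 0 0 22 -1; 0 0 0 25 -1; 0 0 0 27 -1; 0 0 0 27 -1"}}

```text
time_s: 43.62
position: [0.5356, -0.3943, 0.0504]
tool_rot: [[-0.479, 0.878, 0.001], [0.878, 0.479, -0.0], [-0.001, 0.0, -1.0]]
ft_force: [-0.3, 1.7, 5.5]
grip_width: 0.042
gripper_force: 21.2
```

```bash
python3 -c "
from h import *
st();row((200,440));chamfer(rmax=270,c0=(.5355,-.3945),lo=40,hi=70)"
```

```text
43.62 [ 0.5356 -0.3943  0.0504] q [-46.5  42.3  68.1   0.   69.5 -75.2] w 0.042 F [-0.31  1.69  5.52] T [0.204 0.033 0.01 ] g 21.193827688694
mark row 228 cols 297 300
chamfer [(np.float32(0.63), np.float64(53.5)), (np.float32(0.66), np.float64(52.0)), (np.float32(0.76), np.float64(50.5)), (np.float32(0.81), np.float64(55.0))]
```

Emit:
{"name": "move_arm", "arguments": {"series": "0 0 0 1.5 -1; 0 0 0 3 -1; 0 0 0 3 -1"}}

```text
time_s: 44.1
position: [0.5356, -0.3945, 0.0504]
tool_rot: [[-0.433, 0.901, 0.001], [0.901, 0.433, -0.001], [-0.001, 0.0, -1.0]]
ft_force: [-0.7, -0.5, 5.9]
grip_width: 0.0422
gripper_force: 21.2
```

```bash
python3 -c "
from h import *
st();row((200,440));chamfer(rmax=270,c0=(.5355,-.3945),lo=40,hi=70)"
```

```text
44.1 [ 0.5356 -0.3945  0.0504] q [-46.5  42.3  68.1   0.   69.5 -72.2] w 0.0422 F [-0.73 -0.52  5.88] T [ 0.086  0.031 -0.004] g 21.15964114665985
mark row 228 cols 297 299
chamfer [(np.float32(0.35), np.float64(49.0)), (np.float32(0.52), np.float64(50.5)), (np.float32(0.75), np.float64(47.5)), (np.float32(0.91), np.float64(52.0))]
```

The mark stayed at column 297 while the tool turned 3°, so the dial is on the stop and the case is within about 4° of facing the base. I'll release and retreat.

Emit:
{"name": "move_arm", "arguments": {"series": "0 0 0 0 0.1; 0 0 0 0 0.4; 0 0 0 0 1; 0 0 0 0 1; 0 0 -3 0 1; 0 0 -7 -8 1; 0 0 -8 -18 1; 0 0 -8 -29 1"}}

```text
time_s: 45.2
position: [0.5356, -0.3945, 0.1313]
tool_rot: [[-0.817, 0.577, 0.002], [0.577, 0.817, -0.002], [-0.002, -0.0, -1.0]]
ft_force: [-0.1, 0.6, -0.4]
grip_width: 0.0853
gripper_force: 0.0
```

Emit:
{"name": "move_arm", "arguments": {"series": "0 0 0 0 1; 0 0 0 0 1"}}

```text
time_s: 45.45
position: [0.5352, -0.3941, 0.1296]
tool_rot: [[-0.811, 0.585, -0.0], [0.585, 0.811, 0.0], [0.001, 0.0, -1.0]]
ft_force: [0.5, 0.8, 0.5]
grip_width: 0.0857
gripper_force: 0.0
```

```bash
python3 -c "
from h import *
st();row((290,350));chamfer(rmax=300,c0=(.5355,-.3945),lo=40,hi=70)
marks(['timer','dial_top','espresso_cup','butter_plate','teaspoon','jam_jar'],['top','side'])"
```

```text
45.45 [ 0.5352 -0.3941  0.1296] q [ -46.5   37.8   63.1    0.    79.2 -100.7] w 0.0857 F [0.47 0.82 0.48] T [0.012 0.04  0.029] g 0.0
mark row 196 cols 318 324
chamfer [(np.float32(1.22), np.float64(50.5)), (np.float32(1.24), np.float64(49.0)), (np.float32(1.31), np.float64(47.5)), (np.float32(1.39), np.float64(52.0))]
top timer [([0.5791, -0.2586, 0.0019], 0.69), ([0.7027, -0.5295, 0.0226], 0.67), ([0.5318, -0.3967, -0.0001], 0.64)]
top dial_top [([0.6605, -0.4758, 0.0221], 0.78), ([0.5342, -0.3975, 0.0673], 0.42)]
top espresso_cup [([0.5793, -0.2591, -0.0006], 0.67)]
top butter_plate []
top teaspoon []
top jam_jar [([0.6844, -0.376, -0.0066], 0.93), ([0.35, -0.4489, 0.0032], 0.59)]
side timer [([0.5396, -0.3908, 0.0039], 0.92), ([0.7031, -0.5206, 0.0248], 0.74)]
side dial_top [([0.6561, -0.4782, 0.0235], 0.84), ([0.5364, -0.3948, 0.0657], 0.71)]
side espresso_cup [([0.5786, -0.2533, 0.0029], 0.66)]
side butter_plate [([0.4929, -0.5321, 0.0012], 0.67)]
side teaspoon [([0.3534, -0.4456, -0.0003], 0.7), ([0.5387, -0.3892, -0.002], 0.23)]
side jam_jar [([0.684, -0.3828, 0.0033], 0.68)]
```

The timer is upright at the midpoint with its mark towards the base and its dial on the stop, and nothing else has moved. I'm handing in.

```bash
python3 -c "
from rig import order
print(order.close_job())"
```

```text
the job is handed in; nothing more can be done
None
```

I handed the job in at about 46 s. The timer stands on its foot within about 2 mm of the midpoint, its mark is within about 4° of facing the robot, and its dial is wound to the felt stop; nothing else was moved.

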